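# Put the earbud case on charge

### The arm

A 7-joint arm with a two-finger parallel gripper is mounted at the origin on the work surface. World frame = base frame: x ahead of the robot, y to its left, z up, the work surface at z = 0. Lengths are in m, angles in rad, forces in N, time in s.
With the tool pointing down it reaches from about 0.35 to 0.9 m from the base axis. Payload 8.1 kg.
Tool frame: the origin (TCP) lies midway between the tips of the shut fingers; the grasp point (between the pads) lies 19 mm behind it (env.tcp_to_grasp is the distance from the TCP to the grasp point, in m); z points along the fingers, y is the line along which they close (so a half turn about z gives the same grasp; the last joint's range is limited). The gripper opens to 92 mm and grips with 3 to 60 N. Pads are 19 mm wide; open, the fingers measure 130 mm over their backs; the gripper's body (75 mm by 190 mm) begins 47 mm behind the grasp point.
Start: joints at [1.24, 0.434, 0.025, 1.573, -0.012, 1.134, -0.075], TCP at [0.141, -0.609, 0.227] pointing down, gripper open.
Joint ranges: [-2.62, 2.62], [-0.44, 2.09], [-1.27, 1.32], [0.08, 2.57], [-1.32, 4.46], [0.12, 2], [-2.74, 2.74]. Speed limits (rad/s): [2.22, 2.22, 3.01, 3.01, 3.14, 3.14, 3.14].

### API

Orientations are given as a unit quaternion [w, x, y, z].
In Python, from station import observe, cams, job, env gives the robot as it stands.
- The arm moves only by the tool apply_moves, never from a script. Its argument "steps" is text: rows parted by semicolons, each of 7 numbers parted by spaces: the turn, a rotation vector about the tool's x, y, z in rad, then the shift along the tool's x, y, z in mm, then the opening, from 0 (shut) to 1 (fully open). In form: wx wy wz dx dy dz fingers; .... A call has 1 to 5 rows; each row is the pose to reach, as a shift and turn from the pose commanded when the call began, along the tool's axes at that moment; what a row does not reach only later rows make up. A row lasts 1/10 s, in which the tool goes at most 50 mm and 8.59 degrees, less where a joint would pass 70% of its speed; a pose out of reach is approached as far as the arm can. A call with a gripper value outside its range is refused whole. The fingers move at their own pace and stop on an object; "grip_force" is the grip in N (left out, the last holds). Time passes only in rows, so rows that repeat a pose let the fingers close. It gives the time, the measured TCP pose, the force, the opening and the grip force at its end, in the units of the state.
- observe(): the state, without advancing time (a new reading comes with each control period).
- cams.grab_frame(name): name is "side" or "top"; returns a dict with "image" (400x640x3 uint8, red, green, blue), "K" (3x3 intrinsics, pixels), "extrinsics" (4x4, takes a point from world to camera coordinates). Camera axes: x right, y up, looking along -z (the intrinsics and any distortion apply to the point x, -y, -z); pixel columns grow to the right and rows downward; lengths in m; the calibration is good to about 2 mm. A picture is of the moment at which its call begins. There is no depth.
- job.finish_job(): hands the job in; it is judged then, once.
The state is a dict: "clock": time; "joint_pos": joint angles; "dq": joint speeds; "effort": joint torques, N m; "position": TCP position; "ee_rot": TCP orientation; "ft_force": force on the tool from outside, world axes, zero at the start; "wrist_torque": the same for the moment, N m; "gripper_width": opening from 0.0 (shut) to 1.0 (fully open); "finger_force": force on a finger pad.
Only numpy, scipy, OpenCV 4.12 (cv2) and the standard library are available. Lean on these libraries where they do the work, as an engineer would, in place of code of your own. Each camera call takes 0.05 s, during which the arm holds its last target. There are 200 camera calls.

### The job

Put the earbud case on charge: with the fingertips push it along its channel in the dock until it sits fully home against the black console, then flip the toggle lever straight behind that same channel away from the open end of the channel, past centre, so that it snaps over and stays. Only push: do not lift the case or tip it up. Leave the other lever, the round power bank, the tray with its keyring and the umbrella handle as they are.

Things in the scene. Friction and masses are not known exactly. Their poses are not given: they have to be found in the camera images.
- dock: Charging dock fixed to the credenza: birch base, dock x -85 to +95 mm, 240 mm wide (y), 10 mm thick, with a matte black steel console across its rear (x +35 to +95 mm), its top 28 mm above the credenza. Origin on the credenza surface, z up; +x runs along its two channels (y = +60 and -60 mm) from their open end, which faces the robot within 0.4 rad, to the console.
- channel_left (a point): Point on the left channel's floor (10 mm above the credenza) at its closed end, mid-width, where the console's front face stops it (dock x +35, y +60 mm). The channel runs 120 mm from here to the open end, 66 mm wide inside, between ribs 6 mm thick and 7 mm tall above the floor. Axes as the dock's.
- channel_right (a point): The same for the right channel (dock y -60 mm).
- case_center (a point): Centre of the white hard-shell earbud case: block with edges rounded 8 mm, 46 mm along the channel, 60 across, 25 tall, about 60 g, loose on the floor of one channel (which one varies), 25 to 58 mm short of the console; it slides easily (about 0.5 N). Axes roughly the dock's. Fully home, the centre is at dock x +12 mm; it lies 22.5 mm above the credenza.
- powerbank_center (a point): Centre of the round grey power bank (disc 58 mm across, 14 mm tall, 90 g), loose in the other channel. To be left where it is.
- lever_left (a joint): Angle (rad) of the steel bat-shaped toggle lever behind the left channel. 0: off, leaning 0.45 rad towards the open end of the channel; 0.9: on, leaning 0.45 rad the other way (dock +x). Its over-centre mechanism throws it to the nearer stop from either side of centre (0.45). Half-way up or higher it takes 2 to 4 N to start it.
- lever_right (a joint): The same for the identical lever behind the right channel (dock y = -60 mm).
- lever_left_tip (a point): Tip of the left lever, on its axis. Off: dock x about +49 mm, 67 mm above the credenza; on: dock x about +87 mm, same height. The lever is 43 mm long, 7 mm thick at the foot, 11 mm near the tip, pivoted on the console's top (dock x +68, y +60 mm, 28 mm above the credenza), swinging in the dock's x-z plane.
- lever_right_tip (a point): The same for the right lever (dock y -60 mm).
- tray: White porcelain tray, 150 x 120 mm, 20 mm tall, origin under its centre, lying beside the dock's left side. Bystander.
- keyring: Steel keyring with two keys, about 80 mm long, lying in the tray; origin at its underside. Bystander.
- umbrella_handle: Black plastic J-shaped umbrella handle, about 145 x 85 mm, 24 mm thick, lying flat beside the dock's right side; origin under its middle. Bystander.
There are look-alikes about, which are no part of the job. There is more than one size of the part that bears case_center; the job needs the largest.

How it is judged:
On the way, in this order (a step that is already met when the one before it is completed fails the run):
1. the earbud case is home against the console, both levers still off (x of case_center in the frame of dock above 0.008 m and z of case_center in the frame of dock between 0.018 and 0.027 m and (y of case_center in the frame of dock between 0.05 and 0.07 m or y of case_center in the frame of dock between -0.07 and -0.05 m) and value of joint each of lever_left, lever_right below 0.2 rad), for 0.2 s.
2. the lever behind the case's channel has snapped over (x of case_center in the frame of dock above 0.008 m and z of case_center in the frame of dock between 0.018 and 0.027 m and ((y of case_center in the frame of dock between 0.05 and 0.07 m and value of joint lever_left above 0.8 rad and value of joint lever_right below 0.1 rad) or (y of case_center in the frame of dock between -0.07 and -0.05 m and value of joint lever_right above 0.8 rad and value of joint lever_left below 0.1 rad))), for 0.2 s.
At the end, for the whole second after the job is handed in: The case lies flat in its channel within 4 mm of the console, at rest; the lever behind it is on (above 0.8 rad) and the other lever off (below 0.1 rad) (all of step 2 and linear speed of case below 0.02 m/s); the robot touches nothing.
It fails at once if the earbud case is lifted more than about 10 mm or tipped up (z of case_center in the frame of dock above 0.033 m or angle between case_center's own z axis and vertical above 0.5 rad).
It fails at once if the wrong lever is flipped ((y of case_center in the frame of dock between 0.05 and 0.07 m and value of joint lever_right above 0.45 rad) or (y of case_center in the frame of dock between -0.07 and -0.05 m and value of joint lever_left above 0.45 rad)).
It fails at once if the power bank is moved more than 15 mm (distance of powerbank_center from where it was at the start of the episode above 0.015 m).
It fails at once if the tray, keyring or umbrella handle is moved more than 20 mm (distance of any of tray, keyring, umbrella_handle from where it was at the start of the episode above 0.02 m).
It also fails if it takes over 38 s, if anything falls off the work surface, if the arm or the gripper's body presses on something with over 40 N, if the wrist force passes 120 N, or if a joint passes its speed limit or range.

## Working session

There is one attempt and no reset: what is moved stays moved. The work goes in short steps, Python scripts to look and compute and a tool call to move; the robot and the scene stay as the last step left them, time stands still between calls to the robot, and variables do not carry over. Pictures are saved under pics/ and viewed, at most 10 in all, crops included, and the job is handed in when it is done.

Besides the shell and the picture viewer there is one more tool, called by a JSON object that holds its "name" and its "arguments", one argument or row to a line. apply_moves: Moves the arm, as the interface text tells. Its arguments: {"type":"object","properties":{"steps":{"type":"string"},"grip_force":{"type":"number"}},"required":["steps"]}

```bash
ls; mkdir -p pics; python3 - <<'E'
from station import observe,cams,job,env
import cv2
s=observe();print(s['clock'],s['position'],s['ee_rot'],env)
for n in('top','side'):
    f=cams.grab_frame(n);cv2.imwrite(f'pics/{n}0.png',f['image'][:,:,::-1]);print(f['K'].tolist(),f['extrinsics'].round(4).tolist(),[k for k in f])
E
```

```text
pics
0.0 [ 0.14096536 -0.60837717  0.22596426] [-7.57834808e-04  9.93524950e-01  1.13611501e-01 -1.61185159e-04] <Robot object at 0x7faf95d6fb60>
[[432.6781945156343, 0.0, 329.60980087648704], [0.0, 432.6781945156343, 201.85925345167053], [0.0, 0.0, 1.0]] [[0.0205, -0.9998, 0.0043, 0.0567], [0.9839, 0.021, 0.1775, -0.5559], [-0.1776, 0.0006, 0.9841, -1.0827], [0.0, 0.0, 0.0, 1.0]] ['image', 'K', 'extrinsics']
[[434.67288591790015, 0.0, 315.5598224407684], [0.0, 434.67288591790015, 201.59643509151232], [0.0, 0.0, 1.0]] [[-0.7154, -0.6986, -0.0129, 0.4388], [0.4297, -0.4544, 0.7803, -0.2973], [-0.551, 0.5527, 0.6253, -0.7591], [0.0, 0.0, 0.0, 1.0]] ['image', 'K', 'extrinsics']
```

View pics/top0.png

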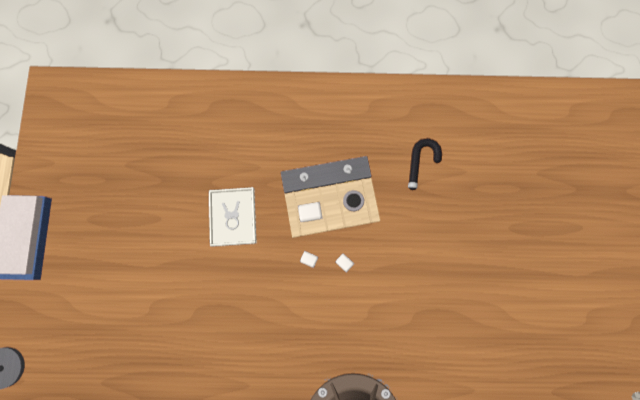

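View pics/side0.png

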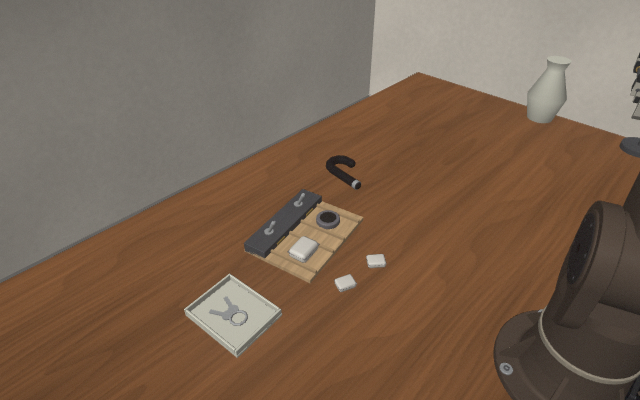

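The case is in the left channel (top view about 310,211; side view 303,248). The power bank is in the right channel (353,201), and two small decoy cases lie in front of the dock. I'll zoom in for accurate corners.

```bash
python3 - <<'E'
import cv2,numpy as np
a=cv2.imread('pics/top0.png')[145:245,270:390]; b=cv2.imread('pics/side0.png')[180:285,240:370]
r=lambda i:cv2.resize(i,None,fx=6,fy=6,interpolation=cv2.INTER_CUBIC)
cv2.imwrite('pics/ta.png',r(a));cv2.imwrite('pics/sa.png',cv2.resize(b,None,fx=5.7,fy=5.7,interpolation=cv2.INTER_CUBIC)[:599])
E
```

```text
(no output)
```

View pics/ta.png

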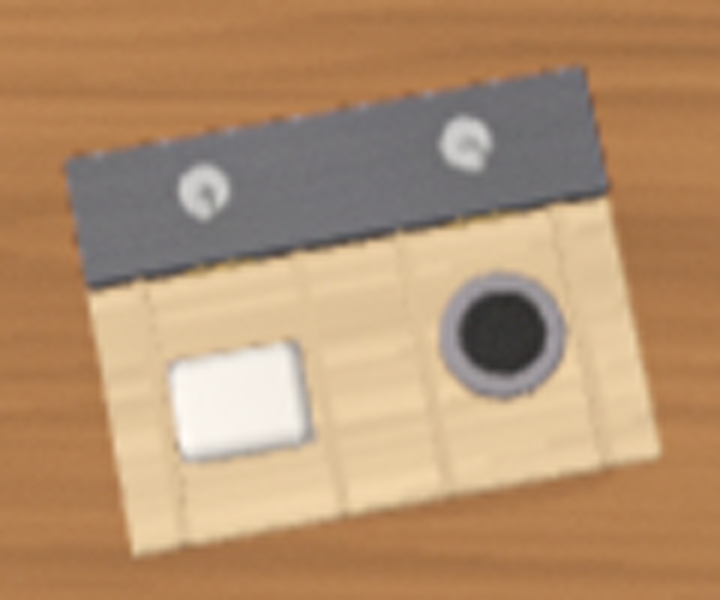

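View pics/sa.png

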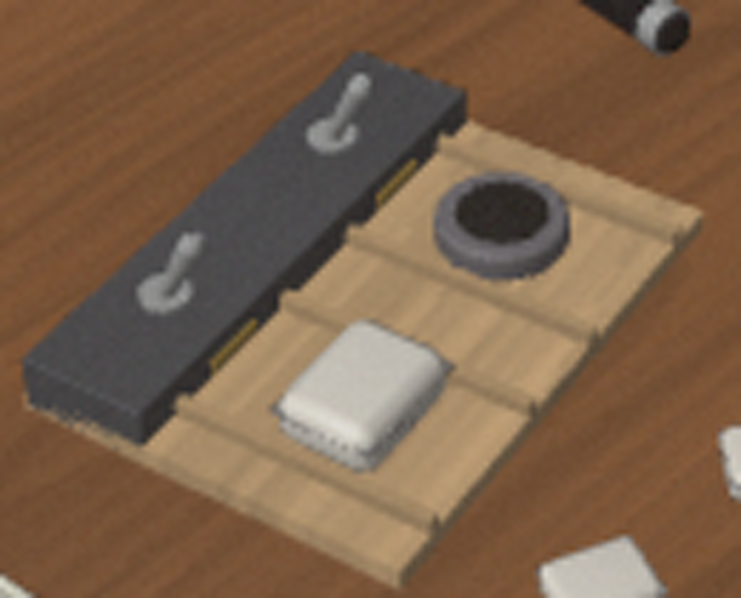

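The zooms show the console corners, both levers leaning towards the robot, and the case about mid-channel. Next I'll fit the dock pose.

```bash
cat >h.py <<'E'
import numpy as np,cv2
def proj(f,P):
    E=f['extrinsics'];c=(E[:3,:3]@np.atleast_2d(P).T).T+E[:3,3];c=c*[1,-1,-1];u=c@f['K'].T;return u[:,:2]/u[:,2:]
def ray(f,uv,z):
    E=f['extrinsics'];R=E[:3,:3];o=-R.T@E[:3,3]
    d=R.T@(np.linalg.inv(f['K'])@[uv[0],uv[1],1]*[1,-1,-1]);return o+d*(z-o[2])/d[2]
def d2w(p,P):
    P=np.atleast_2d(P);c,s=np.cos(p[2]),np.sin(p[2]);return np.c_[p[0]+c*P[:,0]-s*P[:,1],p[1]+s*P[:,0]+c*P[:,1],P[:,2]]
def w2d(p,P):
    c,s=np.cos(p[2]),np.sin(p[2]);x,y=P[0]-p[0],P[1]-p[1];return np.array([c*x+s*y,-s*x+c*y,P[2]])
E
python3 - <<'E'
from h import *
from station import cams,observe
from scipy.optimize import least_squares
T,S=cams.grab_frame('top'),cams.grab_frame('side')
t=lambda l:(np.array(l)+.5)/6-.5+[270,145]
s=lambda l:(np.array(l)+.5)/5.7-.5+[240,180]
tp=t([(133,555),(660,458),(68,160),(585,68)]);tP=np.array([(-85,120,10),(-85,-120,10),(95,120,28),(95,-120,28)])/1e3
sp=s([(400,572),(703,213),(140,412),(25,365),(467,92)]);sP=np.array([(-85,120,10),(-85,-120,10),(35,120,28),(95,120,28),(35,-120,28)])/1e3
g=lambda p:np.r_[(proj(T,d2w(p,tP))-tp).ravel(),(proj(S,d2w(p,sP))-sp).ravel()]
r=least_squares(g,[.55,0,.1]);p=r.x;print(p,r.fun.round(1));np.save('dock.npy',p)
for nm,f,u in(('top',T,t((240,400))),('side',S,s((365,372)))):print('case',nm,w2d(p,ray(f,u,.035)).round(4))
for nm,f,u in(('top',T,t((207,198))),('side',S,s((192,242)))):print('tip',nm,w2d(p,ray(f,u,.067)).round(4))
print('base in dock',d2w(p,[(-.046,.06,0),(-.02,.06,0),(.012,.06,0)]).round(4))
print(T['image'].shape,observe()['joint_pos'])
E
```

```text
[0.57237686 0.06741196 0.20381058] [-0.1 -0.3  0.1 -0.3 -0.9 -0.6 -0.  -0.7  0.6  0.4  0.6  0.2  0.4  0.9
 -0.5 -1.   0.7 -0.1]
case top [-0.0299  0.0606  0.035 ]
case side [-0.0285  0.0598  0.035 ]
tip top [0.0548 0.0588 0.067 ]
tip side [0.0511 0.062  0.067 ]
base in dock [[0.5152 0.1169 0.    ]
 [0.5406 0.1221 0.    ]
 [0.572  0.1286 0.    ]]
(400, 640, 3) [ 1.24039405  0.43494127  0.02500097  1.57369075 -0.01156864  1.13399203
 -0.07509495]
```

Everything fits: residuals are under 1 px, the case is at dock x ≈ -29, y ≈ 60 mm, and the lever is where expected. The tool's x axis is already within 0.02 rad of the dock's x. I'll work out the transfer next.

```bash
cat >>h.py <<'E'
from scipy.spatial.transform import Rotation
def plan(targets):
    from station import observe
    o=observe();p=np.load('dock.npy');q=o['ee_rot'];R=Rotation.from_quat([q[1],q[2],q[3],q[0]])
    Rt=Rotation.from_euler('z',p[2])*Rotation.from_euler('x',np.pi)
    print('clk',o['clock'],'dockpos mm',(w2d(p,o['position'])*1e3).round(1),'F',np.round(o['ft_force'],1),'turn',(R.inv()*Rt).as_rotvec().round(3))
    for d in targets: print(d,(R.inv().apply(d2w(p,np.array(d)/1e3)[0]-o['position'])*1e3).round(1))
E
python3 -c "
from h import *
from station import cams
plan([(-85,-400,180),(-86,60,120),(-86,60,17)])
p=np.load('dock.npy');T=cams.grab_frame('top')
for u in((308,259),(344,262)):print((w2d(p,ray(T,u,.015))*1e3).round())"
```

```text
clk 0.2 dockpos mm [-559.3 -574.7  226.3] F [-0.1  0.2 -0.3] turn [-0.001  0.     0.024]
(-85, -400, 180) [ 478.3 -163.3   46.4]
(-86, 60, 120) [ 488.3 -623.1  106.8]
(-86, 60, 17) [ 488.3 -623.   209.8]
[-151.   87.   15.]
[-176.   -5.   15.]
```

{"name": "apply_moves", "arguments": {
  "steps": "0 0 0.024 45 -15 0 0; 0 0 0.024 90 -30 0 0; 0 0 0.024 135 -45 0 0; 0 0 0.024 180 -60 0 0; 0 0 0.024 225 -75 0 0"
}}

```text
clock: 0.75
position: [0.3448, -0.4838, 0.2268]
ee_rot: [0.0, 0.995, 0.102, 0.0]
ft_force: [0.7, -1.1, 0.3]
gripper_width: 0.616
finger_force: 0.0
```

{"name": "apply_moves", "arguments": {
  "steps": "0 0 0 35 -35 5 0; 0 0 0 70 -70 10 0; 0 0 0 105 -105 20 0; 0 0 0 140 -140 30 0; 0 0 0 170 -175 40 0"
}}

```text
clock: 1.25
position: [0.4757, -0.2774, 0.1866]
ee_rot: [0.0, 0.995, 0.102, 0.0]
ft_force: [0.0, 0.0, -0.6]
gripper_width: 0.181
finger_force: 0.0
```

{"name": "apply_moves", "arguments": {
  "steps": "0 0 0 15 -45 10 0; 0 0 0 30 -90 20 0; 0 0 0 45 -135 30 0; 0 0 0 60 -180 40 0; 0 0 0 70 -225 50 0"
}}

```text
clock: 1.75
position: [0.4979, -0.0427, 0.1366]
ee_rot: [-0.0, 0.995, 0.102, 0.001]
ft_force: [0.1, 0.2, -0.2]
gripper_width: 0.004
finger_force: 0.0
```

```bash
python3 -c "
from h import *
plan([(-86,60,100),(-86,60,17)])"
```

```text
clk 1.75 dockpos mm [-95.2 -92.8 136.6] F [ 0.1  0.2 -0.2] turn [ 0.    -0.001  0.   ]
(-86, 60, 100) [   9.1 -152.8   36.6]
(-86, 60, 17) [   9.1 -152.8  119.6]
```

{"name": "apply_moves", "arguments": {
  "steps": "0 0 0 5 -45 5 0; 0 0 0 9 -90 15 0; 0 0 0 9 -130 25 0; 0 0 0 9 -153 40 0; 0 0 0 9 -153 75 0"
}}

```text
clock: 2.25
position: [0.4766, 0.112, 0.0632]
ee_rot: [-0.001, 0.995, 0.105, 0.003]
ft_force: [0.6, 0.0, 0.5]
gripper_width: 0.007
finger_force: 0.0
```

```bash
python3 -c "
from h import *
import cv2
from station import cams
plan([(-86,60,17)])
a=cams.grab_frame('side')['image'][170:290,230:380,::-1];b=cams.grab_frame('top')['image'][145:265,260:400,::-1]
r=lambda i:cv2.resize(i,(390,360),interpolation=cv2.INTER_CUBIC)
cv2.imwrite('pics/c1.png',np.hstack([r(a),r(b)]))"
```

```text
clk 2.25 dockpos mm [-84.7  63.1  63.2] F [0.6 0.  0.5] turn [-0.002 -0.006  0.006]
(-86, 60, 17) [-1.5  3.2 46.1]
```

View pics/c1.png

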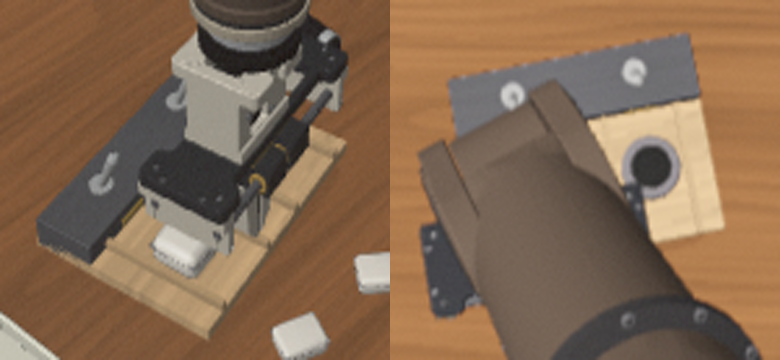

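```bash
python3 -c "
from h import *
import cv2
from station import cams,observe
S=cams.grab_frame('side');p=np.load('dock.npy')
u=lambda P:((proj(S,P)-[230,170])*[2.6,3]).round()
print(u(observe()['position']),u(d2w(p,np.array([(-29,60,35),(-52,60,22),(-85,60,17),(49,60,67)])/1e3)))
cv2.imwrite('pics/c2.png',cv2.resize(S['image'][180:280,240:360,::-1],None,fx=6,fy=6,interpolation=cv2.INTER_CUBIC))"
```

```text
[[253. 229.]] [[192. 225.]
 [215. 249.]
 [248. 271.]
 [116. 156.]]
```

View pics/c2.png

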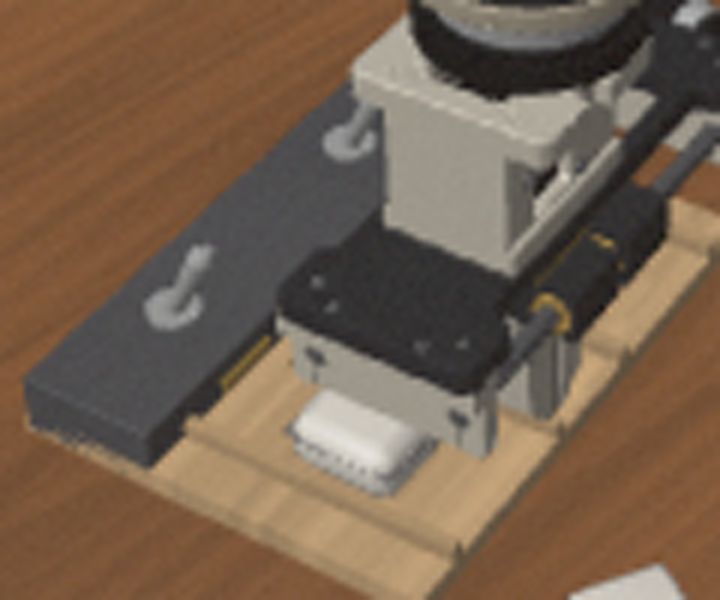

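The fingertips (about 540,415 in the crop) are in front of the case with a clear gap, as the projection predicts. I'll lower and push.

{"name": "apply_moves", "arguments": {
  "steps": "0 0 0 0 0 20 0; 0 0 0 0 0 40 0; 0 0 0 0 0 45 0; 0 0 0 0 0 45 0"
}}

```text
clock: 2.8
position: [0.4757, 0.1063, 0.0173]
ee_rot: [0.0, 0.995, 0.101, -0.0]
ft_force: [-0.8, -0.5, 0.5]
gripper_width: 0.003
finger_force: 0.0
```

```bash
python3 -c "
from h import *
plan([(-64,60,17),(-20.5,60,17)])"
```

```text
clk 2.8 dockpos mm [-86.9  57.6  17.3] F [-0.8 -0.5  0.5] turn [ 0.     0.    -0.001]
(-64, 60, 17) [22.9 -2.4  0.3]
(-20.5, 60, 17) [66.4 -2.5  0.3]
```

{"name": "apply_moves", "arguments": {
  "steps": "0 0 0 7 -2 0 0; 0 0 0 14 -2 0 0; 0 0 0 21 -2 0 0; 0 0 0 28 -2 0 0; 0 0 0 35 -2 0 0"
}}

```text
clock: 3.3
position: [0.5098, 0.116, 0.0169]
ee_rot: [0.0, 0.995, 0.102, -0.0]
ft_force: [-2.7, 0.1, 0.6]
gripper_width: 0.004
finger_force: 0.7
```

{"name": "apply_moves", "arguments": {
  "steps": "0 0 0 6 0 0 0; 0 0 0 12 0 0 0; 0 0 0 18 0 0 0; 0 0 0 22 0 0 0; 0 0 0 25 0 0 0"
}}

```text
clock: 3.8
position: [0.5342, 0.1211, 0.0167]
ee_rot: [-0.0, 0.995, 0.102, 0.0]
ft_force: [-1.7, 0.3, 1.5]
gripper_width: 0.003
finger_force: 0.7
```

{"name": "apply_moves", "arguments": {
  "steps": "0 0 0 2 0 0 0; 0 0 0 3 0 0 0; 0 0 0 4 0 0 0; 0 0 0 4 0 0 0"
}}

```text
clock: 4.2
position: [0.5377, 0.1219, 0.0167]
ee_rot: [0.0, 0.995, 0.102, 0.0]
ft_force: [-0.4, 0.0, -0.8]
gripper_width: 0.005
finger_force: 0.0
```

```bash
python3 -c "
from h import *
import cv2
from station import cams
S=cams.grab_frame('side')
plan([(-20.5,60,17)])
cv2.imwrite('pics/c3.png',cv2.resize(S['image'][180:280,240:360,::-1],None,fx=6,fy=6,interpolation=cv2.INTER_CUBIC))"
```

```text
clk 4.25 dockpos mm [-23.   60.3  16.8] F [0.2 0.6 0.5] turn [ 0. -0. -0.]
(-20.5, 60, 17) [ 2.5  0.3 -0.2]
```

View pics/c3.png

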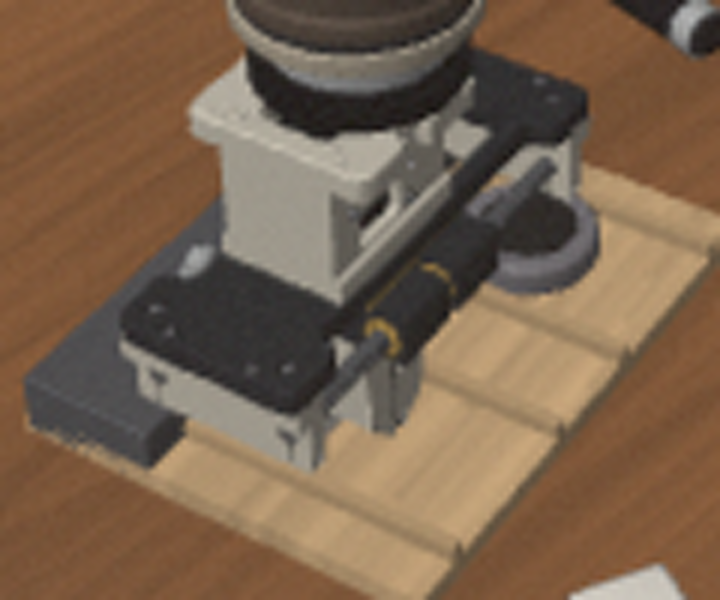

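The case is hidden under the gripper and there's no stop force yet. I'll continue in small steps until the force rises.

{"name": "apply_moves", "arguments": {
  "steps": "0 0 0 1 0 0 0; 0 0 0 2 0 0 0; 0 0 0 3 0 0 0; 0 0 0 3 0 0 0"
}}

```text
clock: 4.65
position: [0.5404, 0.1224, 0.0167]
ee_rot: [0.0, 0.995, 0.102, -0.0]
ft_force: [-1.8, -0.4, 1.5]
gripper_width: 0.002
finger_force: 0.9
```

{"name": "apply_moves", "arguments": {
  "steps": "0 0 0 1 0 0 0; 0 0 0 2 0 0 0; 0 0 0 2 0 0 0"
}}

```text
clock: 4.95
position: [0.5405, 0.1223, 0.0164]
ee_rot: [0.0, 0.995, 0.102, -0.002]
ft_force: [-8.5, -1.3, 6.4]
gripper_width: 0.005
finger_force: 4.1
```

The force rose to 8.5 N with no further travel at dock x ≈ -20, exactly where home should be. I'll back off and rise.

{"name": "apply_moves", "arguments": {
  "steps": "0 0 0 -6 0 0 0; 0 0 0 -20 0 0 0; 0 0 0 -20 0 -40 0; 0 0 0 -20 0 -70 0; 0 0 0 -20 0 -70 0"
}}

```text
clock: 5.45
position: [0.5259, 0.1198, 0.0906]
ee_rot: [-0.001, 0.995, 0.102, 0.004]
ft_force: [0.8, 0.4, 0.7]
gripper_width: 0.005
finger_force: 0.0
```

```bash
python3 -c "
from h import *
import cv2
from station import cams
S=cams.grab_frame('side');p=np.load('dock.npy')
plan([(20,60,80),(20,60,50),(50,60,50)])
print((proj(S,d2w(p,np.array([(-11,90,22),(12,60,35),(-11,60,35),(49,60,67)])/1e3))-[240,180]).round(1)*6)
cv2.imwrite('pics/c4.png',cv2.resize(S['image'][180:280,240:360,::-1],None,fx=6,fy=6,interpolation=cv2.INTER_CUBIC))"
```

```text
clk 5.5 dockpos mm [-36.   60.5  88.8] F [-0.3  0.2 -0.8] turn [-0.    -0.005 -0.   ]
(20, 60, 80) [55.9  0.5  9.1]
(20, 60, 50) [55.8  0.5 39.1]
(50, 60, 50) [85.8  0.5 39.2]
[[297.6 445.8]
 [292.2 349.2]
 [342.6 372. ]
 [207.  251.4]]
```

View pics/c4.png

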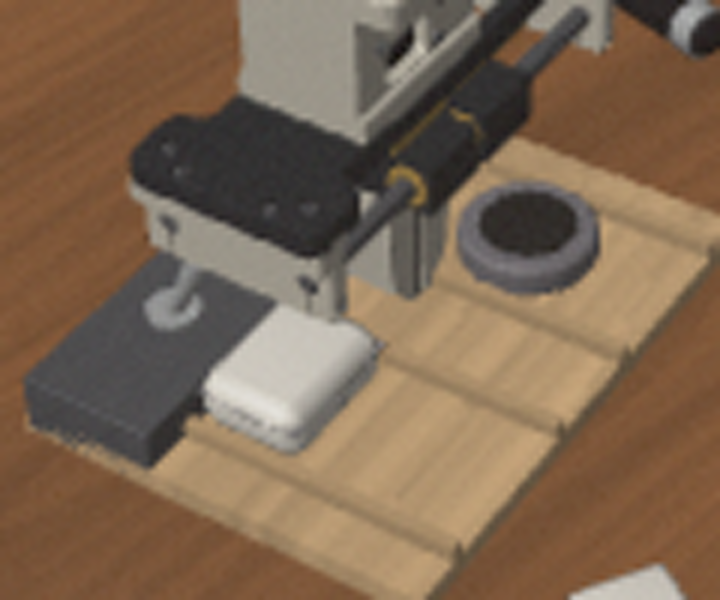

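The case sits flat against the console and the lever is still off. Now the lever.

{"name": "apply_moves", "arguments": {
  "steps": "0 0 0 25 0 5 0; 0 0 0 50 0 15 0; 0 0 0 56 0 30 0; 0 0 0 56 0 38 0; 0 0 0 56 0 38 0"
}}

```text
clock: 6.0
position: [0.5753, 0.1295, 0.0464]
ee_rot: [0.0, 0.995, 0.102, -0.002]
ft_force: [-0.1, -0.4, 0.2]
gripper_width: 0.005
finger_force: 0.0
```

{"name": "apply_moves", "arguments": {
  "steps": "0 0 0 7 0 0 0; 0 0 0 14 0 0 0; 0 0 0 21 0 0 0; 0 0 0 28 0 0 0; 0 0 0 34 0 0 0"
}}

```text
clock: 6.5
position: [0.6119, 0.1373, 0.049]
ee_rot: [-0.0, 0.995, 0.102, 0.0]
ft_force: [-0.5, 0.1, 0.7]
gripper_width: 0.001
finger_force: 0.3
```

```bash
python3 -c "
from h import *
plan([(60,60,50)])"
```

```text
clk 6.5 dockpos mm [52.8 60.4 49. ] F [-0.5  0.1  0.7] turn [-0.    -0.001 -0.   ]
(60, 60, 50) [ 7.2  0.4 -1. ]
```

{"name": "apply_moves", "arguments": {
  "steps": "0 0 0 3 0 0 0; 0 0 0 6 0 0 0; 0 0 0 7 0 0 0; 0 0 0 7 0 0 0"
}}

```text
clock: 6.9
position: [0.618, 0.1384, 0.0487]
ee_rot: [0.0, 0.995, 0.102, 0.0]
ft_force: [0.2, 0.1, -0.0]
gripper_width: 0.006
finger_force: 0.0
```

{"name": "apply_moves", "arguments": {
  "steps": "0 0 0 -15 0 0 0; 0 0 0 -35 0 -5 0; 0 0 0 -60 0 -45 0; 0 0 0 -90 0 -80 0; 0 0 0 -130 0 -110 0"
}}

```text
clock: 7.4
position: [0.4906, 0.1123, 0.1603]
ee_rot: [-0.0, 0.995, 0.102, 0.001]
ft_force: [0.0, 0.7, 1.0]
gripper_width: 0.004
finger_force: 0.0
```

{"name": "apply_moves", "arguments": {
  "steps": "0 0 0 -30 30 -20 0; 0 0 0 -50 70 -30 0; 0 0 0 -60 110 -40 0; 0 0 0 -60 150 -40 0; 0 0 0 -60 150 -40 0"
}}

```text
clock: 7.9
position: [0.4625, -0.0527, 0.1993]
ee_rot: [0.001, 0.995, 0.098, 0.001]
ft_force: [0.0, 1.0, -0.6]
gripper_width: 0.006
finger_force: 0.0
```

```bash
python3 -c "
from h import *
import cv2
from station import cams
S=cams.grab_frame('side');p=np.load('dock.npy')
plan([])
cv2.imwrite('pics/c5.png',cv2.resize(S['image'][180:280,240:360,::-1],None,fx=6,fy=6,interpolation=cv2.INTER_CUBIC))
print((proj(S,d2w(p,np.array([(49,60,67),(87,60,67)])/1e3))-[240,180]).round(1)*6)"
```

```text
clk 7.95 dockpos mm [-131.6  -92.3  199. ] F [-0.4  0.6 -0.3] turn [ 0.001 -0.    -0.005]
[[207.  251.4]
 [127.2 216.6]]
```

View pics/c5.png

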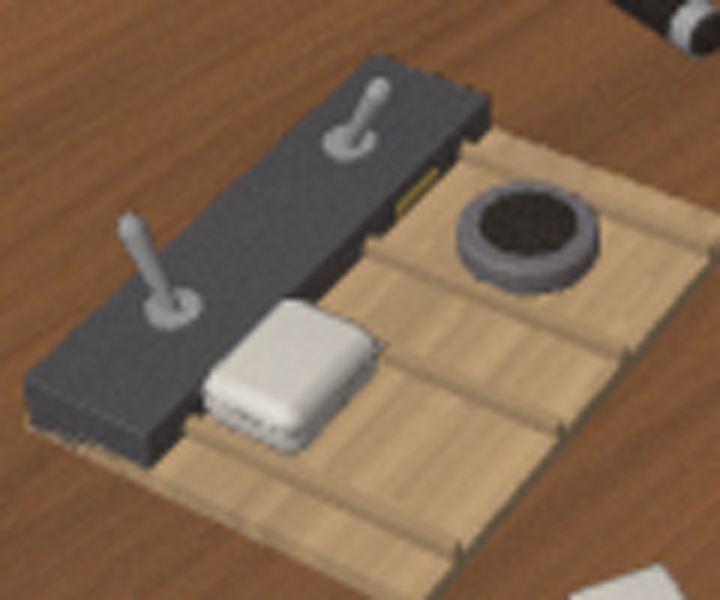

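The left lever is on, with its tip at (128,222) against a predicted (127,217). The right lever is still off, the case is home, and the arm is clear.

```bash
python3 -c "
from station import job
print(job.finish_job())"
```

```text
the job is handed in; nothing more can be done
None
```

The earbud case is home against the console in the left channel and the left lever has snapped on; the last picture shows the right lever still off and the power bank in place, and I handed the job in at about 8 s on the robot's clock (no verdict was returned).

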